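# Push the failed relay under the spring lid of the reject box

### The job

The relay lying on the feed shelf of the red reject box has failed its test. With one fingertip press the box's thumb bar down and keep it down so that the spring lid stays open, and meanwhile with the other fingertip push the relay along the shelf, under the open lid, until it drops into the box. Only push it, do not pick it up; then let the lid spring fully shut and leave the good relays and the solder reel where they stand.

Things in the scene. Friction and masses are not known exactly. Their poses are not given: they have to be found in the camera images.
- reject_box: Red sheet-steel reject box with an aluminium feed shelf, bolted to the bench. Origin: on the bench top, under the middle of the closed flap's front face. x points along the feed direction (from the shelf into the box), y to the left of it, z up; 'box x, y, z' below are in these axes, in mm. Nothing of it stands above z = 92 but lid and thumb bar; closed, the lid's top is at z = 94.
- shelf_end (a point): Middle of the feed shelf's end, on its top: box x = -6, y = 0, z = 66. The shelf is a level channel from x = -108 to here, 33 wide inside, between rails 6 high. Beyond it is no floor: a part whose middle passes this end tips into the hollow bin (x -6 to 92, y -39 to 39, floor at z = 3). The closed flap stands across the channel at x = 0 and cannot be pushed in.
- shaft (a point): Lid shaft (hinge), at box x = 0: it runs parallel to box x at y = 28, z = 86, 7 mm thick, left of the channel. The thumb bar lies left of it, lid and flap right of it: the bar goes down as the lid goes up. Fully open the lid reaches up to z = 132, only over box x = 0 to 79.
- flap_lid (a joint): Spring lid with down-turned front flap, rad: 0 closed, 1.15 fully open (stop). Its spring shuts it as soon as it is let go; the bar takes about 1.5 to 6 N, pressed 27 mm from the shaft. The relay passes under the flap from 0.75 upward, with 5 mm to spare at 0.9.
- thumb_bar (a point): Middle of the thumb bar's black ribbed rubber top, 27 mm from the shaft, moving with the lid. The bar is a flat plate along the feed channel, box x = -98 to -26, so a fingertip can slide along it while pressing. Its rubber reaches 12 to 41 mm from the shaft, in a plane 5 mm below the axis. At lid angle q it slopes up to the left by 0.65 - q rad: closed, its middle is at box y = 52, z = 98.
- bar_pressed (a point): Where the bottom of a fingertip (15 mm thick, centred here at box y = 55, z = 72) is when it holds the lid at about 0.95 rad; 4 mm lower or higher changes it by 0.1. The same height serves all along the bar. It is 6 mm above the shelf, so the other fingertip, at the same height and centred in the channel 55 mm away, stands behind the relay.
- failed_relay: The failed plug-in relay, a tan block with dark base, lying on the feed shelf: 37 mm long along the channel, 28 mm across, 22 mm high, 40 g. Origin: middle of its base face, the end nearest the robot; its z axis points along its length, towards the flap, when it starts.
- relay_middle (a point): Centre of the failed relay's body, 18.5 mm from its base face; 11 mm above the shelf as it lies.
- good_relay_1: Good relay, bystander, standing on the bench right of the feed shelf: 22 x 28 x 37 mm high. Origin: centre of its underside.
- good_relay_2: Second good relay, bystander, standing beside the first, same size. Origin: centre of its underside.
- solder_reel: White solder reel with blue rims, bystander, 52 mm across, 44 mm high, standing left of the box. Origin: centre of its underside.
Things that resemble listed ones, but are neither listed nor needed, are in the scene too. What is shaped like the failed_relay but green or yellow is not meant.

How it is judged:
By the outcome, as a careful person would: the job done as asked, in the order asked, and still so for the second after the job is handed in, with the robot touching nothing.
It also fails if it takes over 35 s, if anything falls off the work surface, if the arm or the gripper's body presses on something with over 40 N, if the wrist force passes 120 N, or if a joint passes its speed limit or range.

### The arm

A 6-joint arm with a two-finger parallel gripper is mounted at the origin on a cart in front of the work surface, level with it; the furniture and walls round the work are solid. World frame = base frame: x ahead of the robot, y to its left, z up, the work surface at z = 0. Lengths are in mm, angles in degrees, forces in N, time in s.
With the tool pointing down it reaches from about 350 to 850 mm from the base axis. Payload 8.1 kg.
Tool frame: the origin (TCP) lies at the very end of the fingers, on their centre line; the grasp point (between the pads) lies 19 mm behind it; z points along the fingers, y is the line along which they close (so a half turn about z gives the same grasp; the last joint's range is limited). The gripper opens to 85 mm and grips with 20 to 120 N. Pads are 22 mm wide; open, the fingers measure 114 mm over their backs; the gripper's body (76 mm by 85 mm) begins 54 mm behind the grasp point. The pads swing forward as they close: fully open they stand 13 mm farther back than shut.
Start: joints at [-76.284, 7.471, 85.268, -0, 87.261, -4.893], TCP at [191.492, -568.627, 231.292] pointing down, gripper open.
Joint ranges: [-169.43, 169.43], [-51.17, 129.36], [1.28, 143.12], [-76.62, 256.62], [0, 156.53], [-152.29, 152.29]. Speed limits (degrees/s): [136.94, 136.94, 159.86, 180, 180, 180].

### API

Orientations are given as [roll, pitch, yaw] about the fixed x, y, z axes, in that order (R = Rz(yaw) Ry(pitch) Rx(roll)).
In Python, from bench import sense, eyes, job, models gives the robot as it stands. The module is installed in compiled form; this text tells all that it offers.
- The arm moves only by the tool apply_moves, never from a script. Its argument "rows" is a list of rows, each a list of 6 numbers: the shift along the tool's x, y, z in mm, then the turn, a rotation vector about the tool's x, y, z in rad. In form: [[dx, dy, dz, rx, ry, rz], ...]. A call has exactly 5 rows; each row shifts and turns the commanded pose from where the row before left it, along the tool's axes as they then stand; what a row does not reach is not made up. A row lasts 1/8 s, in which the tool goes at most 62.5 mm and 10.7 degrees, less where a joint would pass 70% of its speed; a pose out of reach is approached as far as the arm can. A call is refused whole if a number of a shift passes 62.5 or a number of a turn 0.188, either way. A call with a gripper value outside its range is refused whole. "fingers" is the finger opening in mm, from 0 to 85.4, set as the call begins (left out, the last holds). The fingers move at their own pace and stop on an object; "grip_force" is the grip in N (left out, the last holds). Time passes only in rows, so rows that do not move let the fingers close, or fill a call up. It gives the time, the measured TCP pose, the force, the opening and the grip force at its end, in the units of the state.
- sense(): the state, without advancing time (a new reading comes with each control period).
- eyes.snapshot(name): name is "scene" or "top" or "wrist"; returns (picture, depth): 384x512x3 uint8, red, green, blue; 384x512 float32, mm along the optical axis (not along the pixel's ray), 0 where there is no reading.
- eyes.get_calibration(name): a dict with "intrinsics" (3x3 intrinsics, pixels), "R" (3x3) and "t" (3): a world point X has camera coordinates R X + t; the wrist camera has in their place "mount" (4x4, takes a point from camera to tool coordinates, whose origin is the TCP and whose axes are the flange's). Camera axes: x right, y down, z forward; pixel columns grow to the right and rows downward; lengths in mm; the calibration is good to about 2 mm. A picture is of the moment at which its call begins: read the wrist's pose just before it. get_calibration takes no time and is no camera call.
- job.hand_in(): hands the job in; it is judged then, once.
Trained networks look in the newest picture that a camera, given by its name, has taken for a name from the list of things; names that differ only in an ending like _2 or _b are one class to them, and where a whole thing is asked for, a point or a joint stands for the part that bears it (a point fixed in the world has none). Each returns a list of dicts, best first, with "confidence" (0 to 1); they miss things now and then, are a little off and sometimes report something else, mostly with a low value. They report only what shows in the picture. A call takes as long as a camera call. They do not tell look-alikes from the thing itself.
- models.boxes_of(name, camera): "xyz" ([x, y, z] in mm, in world coordinates, good to about 4 mm: the middle of the surface that is visible of it).
- models.cut_out(name, camera): "pixels" (384x512 bool, what is visible of it).
- models.place_of(name, camera): "xyz" ([x, y, z] in mm, in world coordinates, good to about 4 mm: a listed point, or the origin of a listed thing).
The state is a dict: "time": time; "joint_pos": joint angles; "qd": joint speeds; "joint_efforts": joint torques, N m; "tool_pos": TCP position; "tcp_rot": TCP orientation; "ft_force": force on the tool from outside, world axes, zero at the start; "wrist_torque": the same for the moment, N m; "finger_gap": finger opening in mm; "grip_force": force on a finger pad.
Only numpy, scipy, OpenCV 4.12 (cv2) and the standard library are available. Lean on these libraries where they do the work, as an engineer would, in place of code of your own. Each camera call takes 0.05 s, during which the arm holds its last target. There are 200 camera calls.

## Working session

There is one attempt and no reset: what is moved stays moved. The work goes in short steps, Python scripts to look and compute and a tool call to move; the robot and the scene stay as the last step left them, time stands still between calls to the robot, and variables do not carry over. Pictures are saved under pics/ and viewed, at most 10 in all, crops included, and the job is handed in when it is done.

Besides the shell and the picture viewer there is one more tool, called after "Request:" as name(argument=value, ...), one argument or row to a line, values as JSON. apply_moves: Moves the arm, as the interface text tells. Its arguments: {"type":"object","properties":{"rows":{"type":"array"},"fingers":{"type":"number"},"grip_force":{"type":"number"}},"required":["rows"]}

```bash
mkdir -p pics
cat > h.py <<'E'
import numpy as np, cv2
from bench import sense, eyes, job, models
def save(n,im,crop=None,s=1):
    if crop: im=im[crop[1]:crop[3],crop[0]:crop[2]]
    cv2.imwrite('pics/'+n+'.png',cv2.resize(im[:,:,::-1],None,fx=s,fy=s,interpolation=cv2.INTER_CUBIC))
def pts(name,depth,mask=None):
    c=eyes.get_calibration(name);K=np.array(c['intrinsics'])
    if mask is None: mask=depth>0
    v,u=np.nonzero(mask&(depth>0));z=depth[v,u]
    P=np.c_[(u-K[0,2])/K[0,0]*z,(v-K[1,2])/K[1,1]*z,z]
    return (P-np.array(c['t']))@np.array(c['R']),u,v
E
python3 - <<'E'
from h import *
np.set_printoptions(precision=1,suppress=True)
s=sense();print(s)
a,da=eyes.snapshot('top');b,db=eyes.snapshot('scene')
cv2.imwrite('pics/a.png',np.vstack([a,b])[:,:,::-1][:, :]) if 0 else None
save('top',a,s=1.5);save('scene',b,s=1.5)
for cam in ('top','scene'):
  print(cam)
  for n in ['reject_box','shelf_end','shaft','thumb_bar','bar_pressed','failed_relay','relay_middle','solder_reel']:
    print(n,[(np.array(d['xyz']),round(d['confidence'],2)) for d in models.place_of(n,cam)])
print(sense()['time'])
E
```

```text
{'time': 0.0, 'joint_pos': array([-76.3,   7.5,  85.3,  -0. ,  87.3,  -4.9]), 'qd': array([ 0. ,  0. ,  0.1, -0. , -0.1,  0. ]), 'joint_efforts': array([  0. , -56.9, -50.1,  -0. ,   0. ,   0. ]), 'tool_pos': array([ 191.3, -568.1,  230.2]), 'tcp_rot': array([-179.9,   -0. ,   18.6]), 'ft_force': array([ 0.9,  0.4, -0. ]), 'wrist_torque': array([ 0., -0., -0.]), 'grip_force': 0.0, 'finger_gap': 85.3793658241736}
top
reject_box [(array([606.2, -55.7,   2.4]), 0.55)]
shelf_end [(array([602. , -57. ,  66.7]), 0.68)]
shaft [(array([614.3, -30.2,  85.2]), 0.62)]
thumb_bar [(array([567.2,  12.1,  97.1]), 0.69)]
bar_pressed [(array([568.6,  14.9,  73.9]), 0.78)]
failed_relay [(array([550.4, -38.3,  79.6]), 0.8), (array([493.7, 125.8,  13.9]), 0.65), (array([421. ,  18.5,  12.3]), 0.55), (array([429.1, -64.8,  17.2]), 0.54)]
relay_middle [(array([435.2,  17.3,  14.6]), 0.78), (array([434. , -76.6,  10. ]), 0.61), (array([566.8, -43.3,  78.1]), 0.59), (array([487.7, 106.2,   8.4]), 0.53)]
solder_reel [(array([631.6,  63.2,   3. ]), 0.84)]
scene
reject_box [(array([607.3, -54.9,   1.2]), 0.8)]
shelf_end [(array([598.8, -53.6,  62.8]), 0.59)]
shaft [(array([617. , -33.2,  84.1]), 0.96)]
thumb_bar [(array([566.4,  13.7,  98.9]), 0.66)]
bar_pressed [(array([565.9,  22.1,  72. ]), 0.83), (array([600.8, -51.2,  65.1]), 0.68)]
failed_relay [(array([422.9,  15.3,  13.2]), 0.75), (array([548. , -32.7,  77.6]), 0.73), (array([429.7, -60.8,   8. ]), 0.65), (array([493.1, 127.8,   8. ]), 0.61)]
relay_middle [(array([486.2, 108.3,  11.6]), 0.9), (array([568.7, -39.3,  71.2]), 0.66), (array([430. , -79.5,  16.1]), 0.55)]
solder_reel [(array([633. ,  58.2,   3.1]), 0.74), (array([564.2,  13. ,  99.4]), 0.56)]
0.9
```

View pics/top.png

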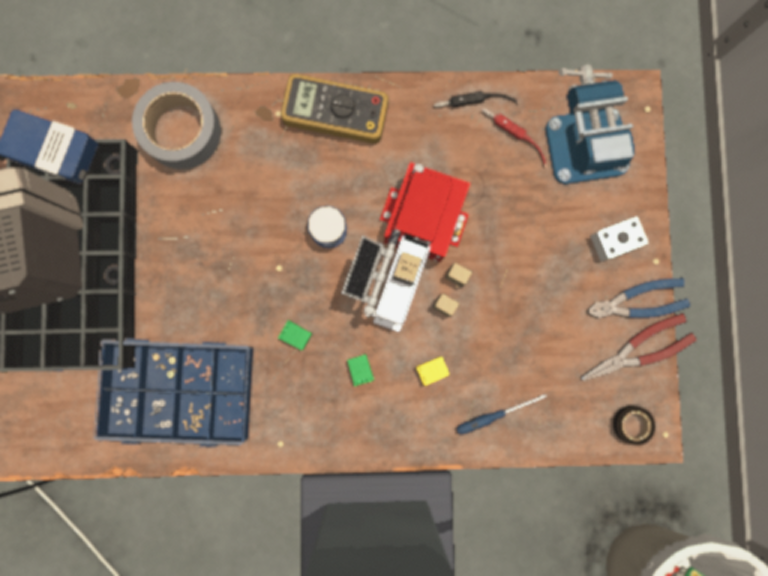

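View pics/scene.png

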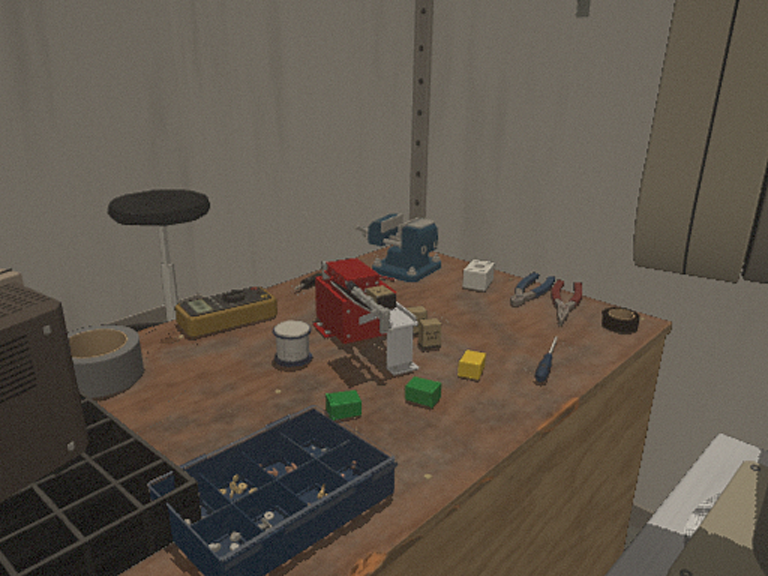

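The top view shows the red box at (430,210) and the white shelf running to (390,325). The black bar is at (362,268), and a tan relay lies on the shelf at (407,267). 

Other candidates are two tan relays standing on the bench at (458,274) and (446,305), green blocks at (295,335) and (360,370), and a yellow block at (433,371). Only the one on the shelf fits the description, so I'll confirm it in a crop and fit the box yaw.

Run:
```python
from h import *
np.set_printoptions(precision=1,suppress=True)
a,da=eyes.snapshot('top')
save('crop',a,(215,100,325,230),4.5)
P,u,v=pts('top',da)
H=np.zeros(da.shape+(3,));H[v,u]=P
for n in ['failed_relay','thumb_bar','reject_box']:
  for d in models.cut_out(n,'top')[:4]:
    m=d['pixels']; Q=H[m&(da>0)]
    z=np.median(Q[:,2]); Q=Q[abs(Q[:,2]-z)<12]
    r=cv2.minAreaRect(Q[:,:2].astype(np.float32))
    print(n,round(d['confidence'],2),m.sum(),Q.mean(0),z,'rect',r)
# box yaw by red pixels, at lid height
hsv=cv2.cvtColor(a,cv2.COLOR_RGB2HSV)
m=((hsv[...,0]<8)|(hsv[...,0]>172))&(hsv[...,1]>170)&(H[...,2]>84)&(H[...,0]>540)&(H[...,0]<750)&(abs(H[...,1]+50)<120)
Q=H[m];print('red',m.sum(),np.median(Q[:,2]),cv2.minAreaRect(Q[:,:2].astype(np.float32)))
# shelf white pixels
m=(hsv[...,1]<40)&(hsv[...,2]>190)&(abs(H[...,2]-68)<9)&(H[...,0]>450)&(H[...,0]<640)&(abs(H[...,1]+40)<60)
Q=H[m];print('shelf',m.sum(),np.median(Q[:,2]),cv2.minAreaRect(Q[:,:2].astype(np.float32)))
```

```text
failed_relay 0.73 264 [432.3 -75.6  20.6] 20.62070375375316 rect ((432.6330261230469, -75.99642944335938), (27.782848358154297, 36.516868591308594), 21.892629623413086)
failed_relay 0.66 278 [435.8  21.3  20.7] 20.453421645682255 rect ((435.9729919433594, 21.284923553466797), (36.78178405761719, 27.866188049316406), 14.588825225830078)
failed_relay 0.65 304 [564.7 -41.4  86.4] 86.42613120814018 rect ((564.9805908203125, -41.58966064453125), (27.088459014892578, 36.672298431396484), 70.42294311523438)
failed_relay 0.63 247 [483.8 107.4  20.7] 20.87266752855646 rect ((483.71759033203125, 108.06475830078125), (36.522037506103516, 26.019210815429688), 62.2348518371582)
thumb_bar 0.89 1974 [611.7 -35.4  93.3] 92.8628061595225 rect ((601.2467651367188, -30.7376708984375), (67.72327423095703, 190.83567810058594), 51.42780685424805)
thumb_bar 0.19 4409 [598.1 -59.6  66.2] 71.45818958076238 rect ((596.2227172851562, -53.26904296875), (84.4341049194336, 206.15919494628906), 70.05693054199219)
reject_box 0.72 4384 [598.1 -58.7  66.4] 72.57700095227878 rect ((596.4454345703125, -53.258323669433594), (84.39690399169922, 206.66107177734375), 69.91455841064453)
red 1120 92.81790567283699 ((643.494140625, -63.18310546875), (53.35300064086914, 79.86760711669922), 69.69190979003906)
shelf 738 66.1264702766498 ((550.4573974609375, -35.83974838256836), (40.23158264160156, 106.11466217041016), 67.85437774658203)
```

View pics/crop.png

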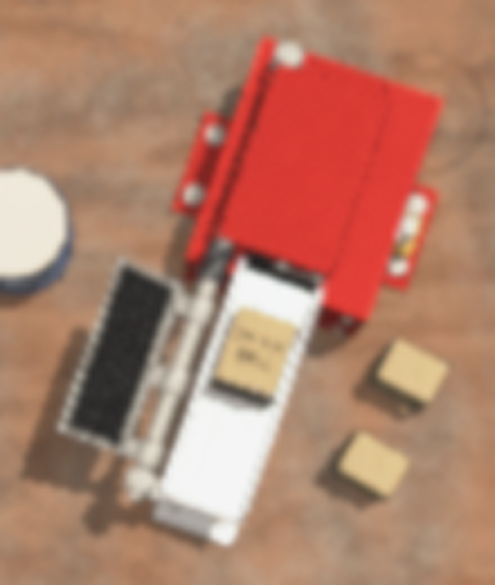

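The crop confirms it. The tan relay lies on the white shelf with its dark base nearest the robot, at crop (255,355), and both good relays stand on the bench to the right at (410,370) and (372,465). The box yaw is about -20° and its origin about (606,-56). I'll move to a hover above the bar and shelf.

Request:
apply_moves(
  rows=[
    [34,-28.5,2,0,0,0],
    [34,-28.5,2,0,0,0],
    [34,-28.5,2,0,0,0],
    [34,-28.5,2,0,0,0],
    [34,-28.5,2,0,0,0],
  ],
  fingers=40,
)

```text
time: 1.72
tool_pos: [307.8, -378.1, 221.4]
tcp_rot: [180.0, -0.0, 18.6]
ft_force: [0.3, -0.1, -0.1]
finger_gap: 39.7
grip_force: 0.0
```

Request:
apply_moves(
  rows=[
    [34,-28.5,2,0,0,0],
    [34,-28.5,2,0,0,0],
    [34,-28.5,2,0,0,0],
    [34,-28.5,2,0,0,0],
    [34,-28.5,2,0,0,0],
  ],
)

```text
time: 2.35
tool_pos: [423.4, -188.8, 211.5]
tcp_rot: [180.0, -0.0, 18.6]
ft_force: [1.1, 0.6, -0.2]
finger_gap: 40.2
grip_force: 0.0
```

Request:
apply_moves(
  rows=[
    [34,-28.5,2,0,0,0],
    [34,-28.5,2,0,0,0],
    [34,-28.5,2,0,0,0],
    [34,-28.5,2,0,0,0],
    [30,-28.5,2,0,0,0],
  ],
)

```text
time: 2.98
tool_pos: [535.4, -0.6, 201.4]
tcp_rot: [180.0, -0.0, 18.6]
ft_force: [0.2, -0.2, 0.9]
finger_gap: 40.2
grip_force: 0.0
```

Request:
apply_moves(
  rows=[
    [0,0,0,0,0,0.135],
    [0,0,0,0,0,0.135],
    [0,0,0,0,0,0.135],
    [0,0,0,0,0,0.135],
    [0,0,0,0,0,0.134],
  ],
)

```text
time: 3.6
tool_pos: [534.6, -2.0, 201.3]
tcp_rot: [-180.0, -0.0, -20.3]
ft_force: [0.1, -0.4, 0.2]
finger_gap: 40.4
grip_force: 0.0
```

Run:
```python
from h import *
from scipy.spatial.transform import Rotation as R
np.set_printoptions(precision=1,suppress=True)
s=sense();a,d=eyes.snapshot('wrist');c=eyes.get_calibration('wrist');K=np.array(c['intrinsics']);M=np.array(c['mount'])
save('w1',a,s=1.5)
v,u=np.nonzero(d>0);z=d[v,u];P=np.c_[(u-K[0,2])/K[0,0]*z,(v-K[1,2])/K[1,1]*z,z]
T=P@M[:3,:3].T+M[:3,3]
Rw=R.from_euler('xyz',s['tcp_rot'],degrees=True).as_matrix()
W=T@Rw.T+s['tool_pos']
# fingers in tool coords
f=(T[:,2]>-60)&(T[:,2]<25)&(abs(T[:,0])<25)&(abs(T[:,1])<60)
for sg in(1,-1):
  Q=T[f&(T[:,1]*sg>0)]
  if len(Q): print('finger',sg,len(Q),'min',Q.min(0),'max',np.percentile(Q,99.5,axis=0))
H=np.zeros(d.shape+(3,));H[v,u]=W
for n in ['failed_relay','thumb_bar','reject_box']:
  for k in models.cut_out(n,'wrist')[:2]:
    Q=H[k['pixels']&(d>0)]
    if len(Q)<50: continue
    zt=np.percentile(Q[:,2],85);Q=Q[abs(Q[:,2]-zt)<8]
    print(n,k['confidence'],Q.mean(0),cv2.minAreaRect(Q[:,:2].astype(np.float32)))
for n in ['reject_box','shelf_end','thumb_bar','bar_pressed','relay_middle','shaft']:
  print(n,[(np.array(k['xyz']),round(k['confidence'],2)) for k in models.place_of(n,'wrist')[:2]])
np.savez('w1.npz',W=H,T=T,a=a)
# shelf white
hsv=cv2.cvtColor(a,cv2.COLOR_RGB2HSV)
m=(hsv[...,1]<50)&(hsv[...,2]>150)&(abs(H[...,2]-66)<3)&(H[...,0]>450)&(H[...,0]<640)&(abs(H[...,1]+40)<60)
print('shelf',m.sum(),cv2.minAreaRect(H[m][:,:2].astype(np.float32)))
```

```text
finger 1 4969 min [-12.7  19.  -60. ] max [13.7 53.9 -4.9]
finger -1 5007 min [-12.5 -54.6 -60. ] max [ 13.8 -19.3  -5. ]
failed_relay 0.92 [488.1 106.6  20.5] ((485.8179626464844, 107.23137664794922), (36.89149856567383, 28.764177322387695), 59.791404724121094)
failed_relay 0.8 [436.1 -77.   21. ] ((434.2684326171875, -77.54949951171875), (27.925153732299805, 37.12461853027344), 20.514080047607422)
thumb_bar 0.86 [619.7 -42.3  94.3] ((599.6920166015625, -28.644073486328125), (69.60477447509766, 189.69815063476562), 50.53452682495117)
reject_box 0.67 [617.1 -42.2  93.4] ((597.74658203125, -29.56946563720703), (69.21956634521484, 190.74964904785156), 52.42355728149414)
reject_box [(array([603. , -56.5,   0.8]), 0.56), (array([564.7,  17.7,  74.3]), 0.31)]
shelf_end [(array([551.7, -31.3,  78. ]), 0.64), (array([603.9, -54.8,  63.6]), 0.56)]
thumb_bar [(array([570. ,  16.1, 103. ]), 0.64)]
bar_pressed [(array([564.2,  17.9,  72.8]), 0.89)]
relay_middle [(array([488.1, 105.8,   9.4]), 0.95), (array([435.5,  24.9,   6.7]), 0.88)]
shaft [(array([613.7, -26.7,  83. ]), 0.92)]
shelf 2004 ((552.2724609375, -35.82859802246094), (37.67046356201172, 106.00949096679688), 68.4727783203125)
```

View pics/w1.png

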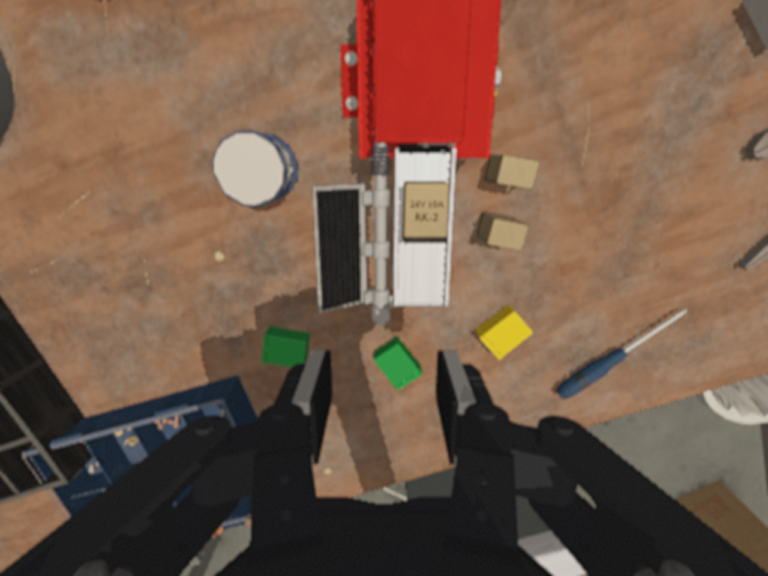

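The wrist view shows the tool aligned with the shelf. The shelf is at (422,225), the relay at (426,210) with its base at row 240, the bar at (340,245) and the shaft at (380,235). The fingertips end 5 mm behind the TCP at this opening, so the hold height is TCP z≈67.

Request:
apply_moves(
  rows=[
    [-0.8,-0.4,17,0,0,0],
    [-0.8,-0.4,17,0,0,0],
    [-0.8,-0.4,17,0,0,0],
    [-0.8,-0.4,17,0,0,0],
    [-0.8,-0.4,17,0,0,0],
  ],
)

```text
time: 4.72
tool_pos: [531.2, 1.3, 114.8]
tcp_rot: [180.0, 0.0, -20.0]
ft_force: [1.4, -0.0, -0.3]
finger_gap: 40.1
grip_force: 0.0
```

Request:
apply_moves(
  rows=[
    [0,0,5,0,0,0],
    [0,0,5,0,0,0],
    [0,0,5,0,0,0],
    [0,0,5,0,0,0],
    [0,0,0,0,0,0],
  ],
)

```text
time: 5.35
tool_pos: [531.7, 1.1, 96.3]
tcp_rot: [180.0, -0.0, -20.0]
ft_force: [-0.3, 0.0, 0.5]
finger_gap: 40.1
grip_force: 0.7
```

```bash
cat > look.py <<'E'
import sys
from h import *
a,_=eyes.snapshot('wrist');b,_=eyes.snapshot('scene')
b=cv2.resize(b[150:270,170:330],(512,384),interpolation=cv2.INTER_CUBIC)
save(sys.argv[1],cv2.resize(np.hstack([a,b]),(800,300),interpolation=cv2.INTER_AREA))
s=sense();print(s['tool_pos'],s['ft_force'],s['time'])
E
python3 look.py l1
```

```text
[531.61075135   1.03658532  96.51440718] [-0.34467392 -1.59520547  0.29472432] 5.45
```

View pics/l1.png

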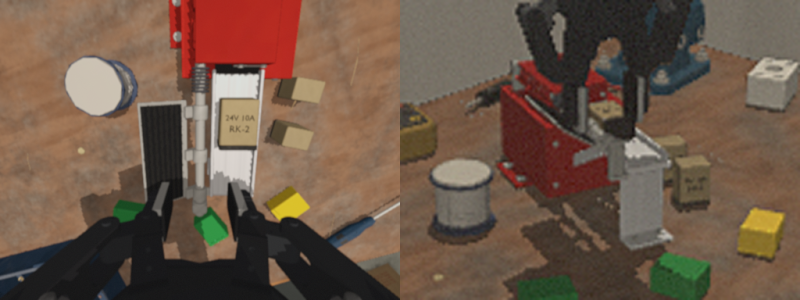

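The left finger is over the bar at (163,190) and the right finger is over the channel behind the relay at (235,190). Next I'll press down.

Request:
apply_moves(
  rows=[
    [0,0,5,0,0,0],
    [0,0,5,0,0,0],
    [0,0,5,0,0,0],
    [0,0,5,0,0,0],
    [0,0,0,0,0,0],
  ],
)

```text
time: 6.08
tool_pos: [531.5, 1.1, 76.0]
tcp_rot: [180.0, 0.0, -20.0]
ft_force: [-0.1, -0.8, 4.0]
finger_gap: 40.0
grip_force: 1.8
```

Request:
apply_moves(
  rows=[
    [0,0,3,0,0,0],
    [0,0,3,0,0,0],
    [0,0,3.5,0,0,0],
    [0,0,0,0,0,0],
    [0,0,0,0,0,0],
  ],
)

```text
time: 6.7
tool_pos: [531.9, 1.4, 67.3]
tcp_rot: [-180.0, -0.0, -20.0]
ft_force: [-0.5, 0.4, 4.9]
finger_gap: 40.0
grip_force: 2.3
```

```bash
python3 look.py l2
```

```text
[531.86235551   1.42791498  67.28530108] [0.42075659 0.43686642 5.66590216] 6.8
```

View pics/l2.png

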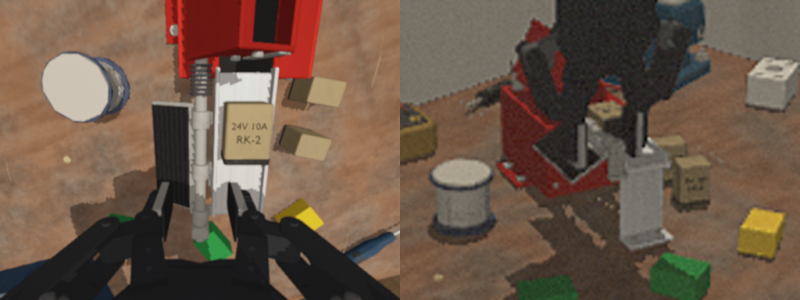

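The lid is open, with a steady 5 N on the bar, and the relay lies clear at (247,133). I'll push along the feed direction.

Request:
apply_moves(
  rows=[
    [5,0,0,0,0,0],
    [7,0,0,0,0,0],
    [8,0,0,0,0,0],
    [8,0,0,0,0,0],
    [8,0,0,0,0,0],
  ],
)

```text
time: 7.42
tool_pos: [564.8, -9.8, 66.6]
tcp_rot: [-179.9, 0.1, -20.0]
ft_force: [-3.1, 3.7, 5.7]
finger_gap: 40.1
grip_force: 3.5
```

```bash
python3 look.py l3
```

```text
[565.56661669 -10.18887486  66.79746331] [1.30549519 2.80137988 4.18685931] 7.525
```

View pics/l3.png

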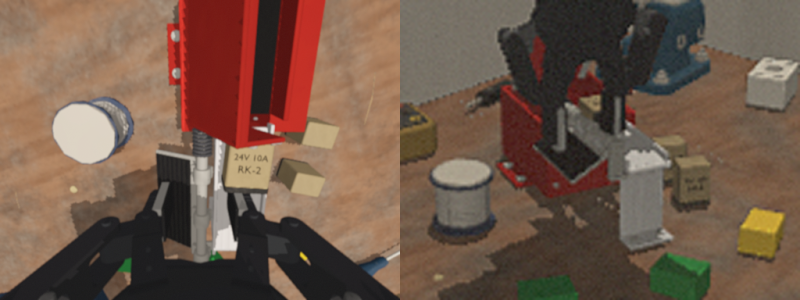

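The relay is still square in the channel and its front is going under the open flap at (250,155). I'll continue.

Request:
apply_moves(
  rows=[
    [5,0,0,0,0,0],
    [6,0,0,0,0,0],
    [6,0,0,0,0,0],
    [6,0,0,0,0,0],
    [5,0,0,0,0,0],
  ],
)

```text
time: 8.15
tool_pos: [591.1, -19.7, 66.7]
tcp_rot: [-180.0, 0.1, -20.0]
ft_force: [-3.2, 4.5, 5.6]
finger_gap: 40.0
grip_force: 3.1
```

Request:
apply_moves(
  rows=[
    [0,0,0,0,0,0],
    [0,0,0,0,0,0],
    [0,0,0,0,0,0],
    [0,0,0,0,0,0],
    [0,0,0,0,0,0],
  ],
)

```text
time: 8.78
tool_pos: [591.6, -20.2, 66.8]
tcp_rot: [-180.0, 0.0, -20.0]
ft_force: [0.4, 6.3, 3.5]
finger_gap: 40.0
grip_force: 2.9
```

```bash
python3 look.py l4
```

```text
[591.56560205 -20.12531914  66.77756986] [0.59495537 5.81833582 3.90869289] 8.875
```

View pics/l4.png

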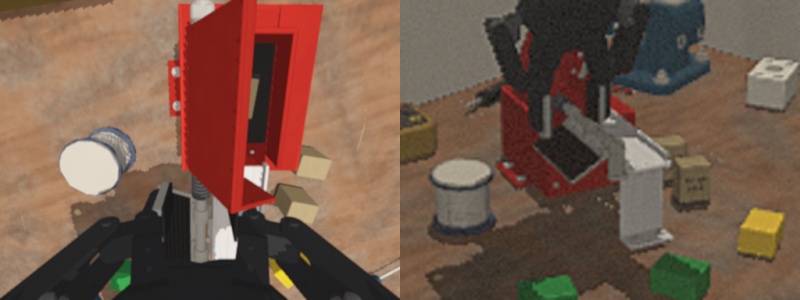

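Tan shows inside the bin at (253,105) and the shelf end is empty at (255,180). I'll check the relay's height by depth before letting go.

```bash
cat > bin.py <<'E'
from h import *
from scipy.spatial.transform import Rotation as R
np.set_printoptions(precision=1,suppress=True)
s=sense();a,d=eyes.snapshot('wrist');c=eyes.get_calibration('wrist');K=np.array(c['intrinsics']);M=np.array(c['mount'])
v,u=np.nonzero(d>0);z=d[v,u];P=np.c_[(u-K[0,2])/K[0,0]*z,(v-K[1,2])/K[1,1]*z,z]
W=(P@M[:3,:3].T+M[:3,3])@R.from_euler('xyz',s['tcp_rot'],degrees=True).as_matrix().T+s['tool_pos']
t=np.radians(-20.3);B=(W-[606.2,-55.9,0])@np.array([[np.cos(t),-np.sin(t),0],[np.sin(t),np.cos(t),0],[0,0,1]])
hsv=cv2.cvtColor(a,cv2.COLOR_RGB2HSV)[v,u]
i=(B[:,0]>-15)&(B[:,0]<95)&(abs(B[:,1])<40)&(B[:,2]<75)&(B[:,2]>-10)
tan=i&(hsv[:,0]>11)&(hsv[:,0]<30)&(hsv[:,1]>60)&(hsv[:,2]>60)
print('tan',tan.sum(),B[tan].min(0) if tan.any() else '',B[tan].max(0) if tan.any() else '',np.median(B[tan],0))
sh=(B[:,0]>-20)&(B[:,0]<-6)&(abs(B[:,1])<14)&(B[:,2]>60)
print('near shelf end z pct',np.percentile(B[sh][:,2],[10,50,90]) if sh.any() else None, sh.sum())
print('lid pts z>94',np.percentile(B[(B[:,0]>0)&(B[:,0]<79)&(abs(B[:,1])<40)][:,2],[50,99]), s['ft_force'])
E
python3 bin.py
```

```text
tan 398 [ 18.3 -25.5   4. ] [ 55.5 -13.7  25.8] [ 41.9 -16.5  24. ]
near shelf end z pct [111.2 140.1 157.5] 5180
lid pts z>94 [105.4 132.3] [0.6 5.8 3.9]
```

The relay lies on the bin floor, with its top at z≈24 and x 18–55. I'll back off a little and rise, which lets the lid close.

Request:
apply_moves(
  rows=[
    [-8,0,0,0,0,0],
    [-8,0,0,0,0,0],
    [-8,0,-4,0,0,0],
    [-4,0,-6,0,0,0],
    [0,0,-6,0,0,0],
  ],
)

```text
time: 9.55
tool_pos: [564.4, -11.0, 82.9]
tcp_rot: [180.0, 0.1, -20.0]
ft_force: [-0.5, 0.8, 1.6]
finger_gap: 40.1
grip_force: 0.9
```

Request:
apply_moves(
  rows=[
    [0,0,-6,0,0,0],
    [0,0,-6,0,0,0],
    [0,0,-8,0,0,0],
    [0,0,-15,0,0,0],
    [0,0,-20,0,0,0],
  ],
)

```text
time: 10.18
tool_pos: [565.2, -11.0, 138.7]
tcp_rot: [180.0, 0.0, -20.0]
ft_force: [0.9, -0.3, 0.5]
finger_gap: 39.6
grip_force: 0.0
```

Request:
apply_moves(
  rows=[
    [-10,0,-20,0,0,0],
    [-10,0,-20,0,0,0],
    [-10,0,-20,0,0,0],
    [-10,0,-10,0,0,0],
    [0,0,0,0,0,0],
  ],
)

```text
time: 10.8
tool_pos: [528.1, 2.8, 209.3]
tcp_rot: [-180.0, -0.1, -20.0]
ft_force: [-0.7, 0.1, -0.4]
finger_gap: 40.1
grip_force: 0.0
```

```bash
python3 look.py l5; python3 bin.py; python3 -c "
from h import *
b,_=eyes.snapshot('top')
for n in ['good_relay_1','solder_reel']: print(n,[(np.round(k['xyz']),round(k['confidence'],2)) for k in models.place_of(n,'top')])"
```

```text
[527.66529371   2.61676864 207.44999545] [0.36848765 0.23465148 0.01733522] 10.9
tan 46 [-14.8 -40.   -2.2] [-9.9 39.7 53.9] [-12.1 -34.2  -0.4]
near shelf end z pct [65.3 66.2 67. ] 431
lid pts z>94 [93.2 95.3] [0.4 0.2 0. ]
good_relay_1 []
solder_reel []
```

View pics/l5.png

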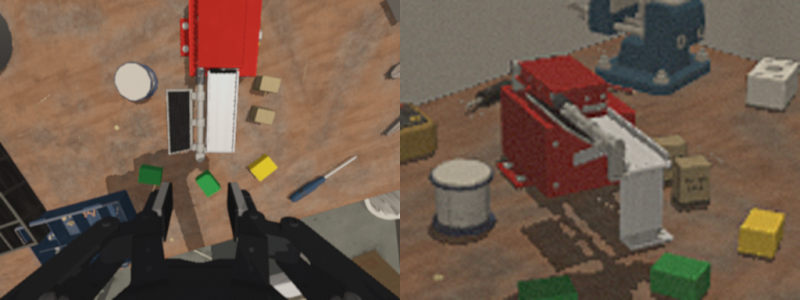

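The lid is shut with its top at z≈93–95. The shelf is empty, the good relays at (267,85) and (262,116) and the reel at (135,82) stand where they were, and the arm is clear. I'll hand it in.

```bash
python3 -c "
from bench import job
print(job.hand_in())"
```

```text
the job is handed in; nothing more can be done
None
```

The failed relay was pushed under the held-open lid into the reject box, the lid sprang fully shut, the good relays and solder reel look undisturbed in the final picture, and the job was handed in after about 11 s.

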